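# Open the quick clamp and free the tape tower

## Robot

A 7-joint arm with a two-finger parallel gripper is mounted at the origin on a cart in front of the work surface, level with it; the furniture and walls round the work are solid. World frame = base frame: x ahead of the robot, y to its left, z up, the work surface at z = 0. Lengths are in m, angles in rad, forces in N, time in s.
With the tool pointing down it reaches from about 0.4 to 0.875 m from the base axis. Payload 4.4 kg.
Tool frame: the origin (TCP) lies at the very end of the fingers, on their centre line; the grasp point (between the pads) lies 19 mm behind it; z points along the fingers, y is the line along which they close (so a half turn about z gives the same grasp; the last joint's range is limited). The gripper opens to 85 mm and grips with 20 to 120 N. Pads are 22 mm wide; open, the fingers measure 114 mm over their backs; the gripper's body (76 mm by 85 mm) begins 54 mm behind the grasp point. The pads swing forward as they close: fully open they stand 13 mm farther back than shut.
Start: joints at [-1.241, 0.628, 0.038, 1.517, -0.027, 0.996, -0.02], TCP at [0.251, 0.6, 0.195] pointing down, gripper open.
Joint ranges: [-3.06, 3.06], [-0.37, 2.12], [-1.25, 1.32], [0.18, 2.47], [-1.1, 4.24], [0.23, 1.98], [-2.94, 2.94]. Speed limits (rad/s): [2.57, 2.57, 3.14, 3.14, 3.14, 3.14, 3.14].

## Interface

Orientations are given as a rotation vector (axis times angle).
In Python, from plant import readout, capture, calibration, ticket, masks_of gives the robot as it stands. The module is installed in compiled form; this text tells all that it offers.
- The arm moves only by the tool drive_tool, never from a script. Its argument "increments" is a list of rows, each an object of numbers: "tx", "ty", "tz": the shift along the tool's x, y, z in units of 40 mm (1.0 is 40 mm); "ax", "ay", "az": the turn, a rotation vector about the tool's x, y, z in degrees; "gripper": the closure, from 0 (fully open) to 1 (shut). A call has 1 to 5 rows; each row is the pose to reach, as a shift and turn from the pose commanded when the call began, along the tool's axes at that moment; what a row does not reach only later rows make up. A row lasts 1/12 s, in which the tool goes at most 41.7 mm and 7.16 degrees, less where a joint would pass 70% of its speed; a pose out of reach is approached as far as the arm can. A call with a gripper value outside its range is refused whole. The fingers move at their own pace and stop on an object; "force" is the grip in N (left out, the last holds). Time passes only in rows, so rows that repeat a pose let the fingers close. It gives the time, the measured TCP pose, the force, the opening and the grip force at its end, in the units of the state.
- readout.get_state(): the state, without advancing time (a new reading comes with each control period).
- capture(name): name is "scene" or "top" or "wrist"; returns (picture, depth): 400x640x3 uint8, red, green, blue; 400x640 float32, m along the optical axis (not along the pixel's ray), 0 where there is no reading.
- calibration(name): a dict with "camera_matrix" (3x3 intrinsics, pixels), "pose" (4x4, takes a point from camera to world coordinates). Camera axes: x right, y up, looking along -z (the intrinsics and any distortion apply to the point x, -y, -z); pixel columns grow to the right and rows downward; lengths in m; the calibration is good to about 2 mm. The wrist camera is an equidistant fisheye: a pixel r from the principal point sees the ray r / f radians off the axis. A picture is of the moment at which its call begins: read the wrist's pose just before it. calibration takes no time and is no camera call; for the wrist camera it gives the pose at the moment of the call.
- ticket.job_done(): hands the job in; it is judged then, once.
Trained networks look in the newest picture that a camera, given by its name, has taken for a name from the list of things; names that differ only in an ending like _2 or _b are one class to them, and where a whole thing is asked for, a point or a joint stands for the part that bears it (a point fixed in the world has none). Each returns a list of dicts, best first, with "confidence" (0 to 1); they miss things now and then, are a little off and sometimes report something else, mostly with a low value. They report only what shows in the picture. A call takes as long as a camera call.
- masks_of(camera, name): "pixels" (400x640 bool, what is visible of it) and "at" ([column, row] in pixels, amid what is visible of it).
The state is a dict: "time": time; "q": joint angles; "qvel": joint speeds; "joint_efforts": joint torques, N m; "eef_pos": TCP position; "tool_rot": TCP orientation; "contact_force": force on the tool from outside, world axes, zero at the start; "moment": the same for the moment, N m; "width": finger opening in m; "gripper_force": force on a finger pad.
Only numpy, scipy, OpenCV 4.12 (cv2) and the standard library are available. Lean on these libraries where they do the work, as an engineer would, in place of code of your own. Each camera call takes 0.05 s, during which the arm holds its last target. There are 200 camera calls.

## Task

The film of the tape tower has been slit, so free the tower from the grip of the bench clamp, only pressing and pushing with the fingertips and never lifting it. Press down the release lever on the sliding jaw and, keeping it down, push the jaw fully back along its rods to the end block, then let go so that the lever springs up. Then push the tower off the fixed jaw, whose slot lets a fingertip through to the tower's end, until it lies on the rods about midway between the jaws with at least two centimetres free at both ends for somebody's hands; leave the things lying around the clamp where they are.

Things in the scene. Friction and masses are not known exactly. Their poses are not given: they have to be found in the camera images.
- clamp: grey and black bench clamp, 76 mm wide, 332 mm long, fixed to the table; origin under the middle of its base, at table height. Its y axis runs along its two steel rods from the end block (y -0.166 to -0.154) to the fixed jaw (y 0.150 to 0.166); z is up. The rods are 14 mm thick, at x +-26 mm, their tops 35 mm above the table
- jaw (a joint): sliding jaw (black carriage on the rods, 86 mm long, 70 mm wide), in m: 0 as it grips the tower, 0.080 fully back at the end block; it moves along the clamp's -y as the value grows. A ratchet stops it from going back unless the release lever is down; then about 3 N push it. It stays where it is left
- release (a joint): release lever on top of the sliding jaw, a see-saw steel plate on a cross pin, in rad: 0 up, 0.30 fully down; the ratchet is free above about 0.24. It takes 3 to 8 N at the thumb step and springs up when let go. The cross pin lies 28 mm towards the clamp's +y from release_pad and 7 mm below it; flat fingertips over the step reach 0.24 about 5 mm down and the stop at 6.3 mm
- release_pad (a point): middle of the top of the lever's raised, ribbed thumb step at its end by the lug, 84 mm above the table when up; the step is 36 mm wide, 14 mm long along the clamp's y, and stands 4 mm over the rest of the lever; it moves with the jaw
- lug_face (a point): on the upright lug that stands on the sliding jaw right behind the thumb step: its front face looks to the clamp's +y, 8 mm from the middle of the step; 44 mm wide, top 106 mm above the table; the point is 95 mm up. Pushing this face moves the jaw back. Facing it, 62 mm away, the back of the jaw plate rises to 90 mm; a 14 mm wide pin head stands 8 mm from that plate, 85 mm up
- jaw_face (a point): middle of the sliding jaw's rubber face, 64 mm above the table, facing the tower (clamp's +y)
- fixed_face (a point): on the inner face of the fixed jaw, in the middle of its slot, 64 mm above the table, facing the tower (clamp's -y). The fixed jaw is a fork 16 mm thick: prongs to 96 mm height at x +-24 to +-38 mm, between them a slot 48 mm wide, open at the top, its floor 26 mm above the table; the tower's flat end lies against the prongs
- tower_center (a point): centre of the tape tower: eight brown tape rolls in film, a lying cylinder 76 mm across and 135 mm long along its own y, about 0.55 kg, resting on the two rods with its centre 64 mm and its top 102 mm above the table; it slides along the rods when its end is pushed
- knife: black snap-off cutter lying on the table in front of the clamp, 28 x 134 x 20 mm, origin under its middle; bystander
- loose_roll: brown tape roll lying flat, 74 mm across, 25 mm high, origin under its middle; bystander
- pocket_calc: grey calculator, 100 x 68 x 19 mm, origin under its middle; bystander
- pen: marker pen lying on the table, 20 x 130 x 18 mm, origin under its middle; bystander

How it is judged:
By the outcome, as a careful person would: the job done as asked, in the order asked, and still so for the second after the job is handed in, with the robot touching nothing.
It also fails if it takes over 48 s, if anything falls off the work surface, if the arm or the gripper's body presses on something with over 40 N, if the wrist force passes 120 N, or if a joint passes its speed limit or range.

## Working session

There is one attempt and no reset: what is moved stays moved. The work goes in short steps, Python scripts to look and compute and a tool call to move; the robot and the scene stay as the last step left them, time stands still between calls to the robot, and variables do not carry over. Pictures are saved under pics/ and viewed, at most 10 in all, crops included, and the job is handed in when it is done.

Besides the shell and the picture viewer there is one more tool, called after "Call:" as name(argument=value, ...), one argument or row to a line, values as JSON. drive_tool: Moves the arm, as the interface text tells. Its arguments: {"type":"object","properties":{"increments":{"type":"array","items":{"type":"object","properties":{"tx":{"type":"number"},"ty":{"type":"number"},"tz":{"type":"number"},"ax":{"type":"number"},"ay":{"type":"number"},"az":{"type":"number"},"gripper":{"type":"number"}}}},"force":{"type":"number"}},"required":["increments"]}

```bash
mkdir -p pics; cat > h.py <<'E'
import numpy as np, cv2
from scipy.spatial.transform import Rotation as R
from plant import readout, capture, calibration, ticket, masks_of
def cloud(cam,depth):
    c=calibration(cam);K=np.array(c["camera_matrix"]);T=np.array(c["pose"])
    v,u=np.mgrid[:400,:640]
    x=(u-K[0,2])/K[0,0]*depth;y=(v-K[1,2])/K[1,1]*depth
    P=np.stack([x,-y,-depth],-1)
    return P@T[:3,:3].T+T[:3,3]
def save(n,im): cv2.imwrite("pics/"+n,im[:,:,::-1])
E
python3 - <<'E'
from h import *
s=readout.get_state();print(s)
print(calibration("top"));print(calibration("scene")["pose"])
for cam in["top","scene"]:
    im,d=capture(cam);save(cam+"0.png",im);P=cloud(cam,d);np.savez(cam+"0.npz",P=P,d=d,im=im)
    for n in["clamp","jaw","release_pad","release","lug_face","tower_center","knife","loose_roll","pocket_calc","pen"]:
        for m in masks_of(cam,n)[:1]:
            q=P[m["pixels"]&(d>0)]
            print(cam,n,round(m["confidence"],2),m["at"],m["pixels"].sum(),np.round(np.median(q,0),3),np.round(np.percentile(q,2,0),3),np.round(np.percentile(q,98,0),3))
E
```

```text
{'time': 0.0, 'q': array([-1.24077718,  0.62933578,  0.03842344,  1.51838436, -0.02699897,
        0.9962978 , -0.02001208]), 'qvel': array([-4.94151269e-04,  1.05997574e-03,  8.10579800e-04, -1.84812451e-05,
        3.31048920e-04, -5.84794681e-04, -9.04917692e-04]), 'joint_efforts': array([ 3.24473349e-04, -5.63392246e+01,  1.22679893e+00, -1.93437624e+01,
        1.12134629e-02,  1.06359611e-02,  1.01430152e-05]), 'eef_pos': array([0.25031001, 0.59910881, 0.19389029]), 'tool_rot': array([-6.17624508e-01, -3.07991422e+00,  2.94260487e-03]), 'contact_force': array([-0.25781057, -0.05412242, -0.59253548]), 'moment': array([0.08308833, 0.00211572, 0.00920748]), 'gripper_force': 0.0, 'width': 0.08522888975297627}
{'camera_matrix': array([[449.91420731,   0.        , 319.90285922],
       [  0.        , 449.91420731, 205.64214466],
       [  0.        ,   0.        ,   1.        ]]), 'pose': array([[ 0.02924803,  0.99255404, -0.11824141,  0.42272988],
       [-0.99953284,  0.02799192, -0.01227043, -0.01928248],
       [-0.00886927,  0.11854505,  0.99290906,  0.94818874],
       [ 0.    
[... 1437 characters left out ...]
[ 0.636 -0.151  0.081] [ 0.622 -0.166  0.077] [ 0.656 -0.126  0.086]
scene lug_face 0.56 [346.9, 164.4] 1031 [ 0.613 -0.149  0.063] [ 0.603 -0.179  0.023] [ 0.658 -0.098  0.106]
scene tower_center 0.71 [302.4, 175.6] 1958 [ 0.606 -0.015  0.083] [ 0.593 -0.089  0.041] [0.65  0.04  0.103]
scene knife 0.88 [364.8, 222.7] 506 [ 0.472 -0.073  0.016] [ 0.463 -0.139  0.001] [ 0.49  -0.017  0.02 ]
scene loose_roll 0.64 [288.8, 292.4] 1555 [0.395 0.174 0.023] [0.367 0.138 0.002] [0.434 0.205 0.026]
scene pocket_calc 0.64 [359.3, 263.5] 1661 [0.372 0.043 0.016] [0.336 0.003 0.004] [0.428 0.069 0.02 ]
scene pen 0.58 [455.5, 212.1] 322 [ 0.376 -0.233  0.016] [ 0.36  -0.301  0.001] [ 0.398 -0.184  0.02 ]
```

View pics/top0.png

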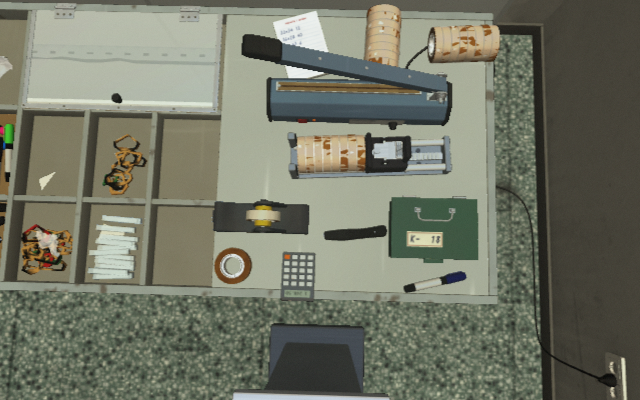

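```bash
python3 - <<'E'
from h import *
D=np.load("top0.npz");P=D["P"];d=D["d"];T=P[(d>0)&(P[...,0]>.57)&(P[...,0]<.72)&(P[...,1]<.1)&(P[...,1]>-.3)]
# tower points: ridge direction via cylinder fit
from scipy.optimize import least_squares
for cam in["top","scene"]:
    D=np.load(cam+"0.npz");P=D["P"];d=D["d"]
    q=P[(d>0)&(P[...,0]>.58)&(P[...,0]<.69)&(P[...,1]<.025)&(P[...,1]>-.075)&(P[...,2]>.07)&(P[...,2]<.12)]
    f=lambda p:np.hypot((q[:,0]-p[0]-p[1]*(q[:,1]+.03))*np.cos(np.arctan(p[1])),q[:,2]-p[2])-.038
    r=least_squares(f,[.63,0,.064],loss="soft_l1",f_scale=.002);print(cam,len(q),r.x,np.degrees(r.x[1]))
    a=np.arctan(r.x[1]);ya=np.array([np.sin(a),np.cos(a),0]);xa=np.array([np.cos(a),-np.sin(a),0])
    o=np.array([r.x[0],-.03,0])
    L=(P-o)@ya;X=(P-o)@xa;Z=P[...,2];ok=(d>0)&(abs(X)<.036)
    # lug top, prong tops, plate top
    for nm,lo,hi,l0,l1 in[("lugtop",.102,.11,-.2,-.1),("prong",.09,.0985,.07,.13),("plate",.0865,.0925,-.12,-.06),("step",.0815,.0855,-.16,-.1),("lever",.077,.081,-.15,-.07),("tow",.0985,.106,-.08,.09),]:
        k=ok&(Z>lo)&(Z<hi)&(L>l0)&(L<l1)
        if k.sum()>2: print(nm,k.sum(),np.round(np.percentile(L[k],[3,50,97]),4),np.round(np.percentile(X[k],[3,50,97]),4),np.round(np.median(Z[k]),4))
    k=(d>0)&(abs(X)<.04)&(Z<.05)&(Z>.0)&(L<-.15);print("endblock",np.round(np.percentile(L[k],[1,50,99]),4),np.round(np.percentile(X[k],[3,50,97]),4))
E
```

```text
top 1858 [ 0.63474611 -0.05822022  0.06281385] -3.3357726141777486
lugtop 126 [-0.1484 -0.1431 -0.138 ] [-0.0213 -0.0011  0.0192] 0.1049
prong 98 [0.0722 0.0806 0.0878] [-0.0359  0.0237  0.0352] 0.0947
plate 185 [-0.0749 -0.0699 -0.0619] [-0.0316 -0.0005  0.0305] 0.0888
step 124 [-0.1373 -0.1282 -0.1017] [-0.0235 -0.0018  0.0203] 0.0833
lever 322 [-0.1371 -0.1062 -0.0827] [-0.021  -0.0012  0.0179] 0.0793
tow 841 [-0.0566  0.0054  0.0664] [-0.0157 -0.0014  0.0135] 0.1004
endblock [-0.3445 -0.2206 -0.1552] [-0.037  -0.0044  0.0341]
scene 972 [ 0.63406487 -0.05795954  0.06434335] -3.320836770953761
lugtop 58 [-0.1479 -0.1405 -0.1367] [-0.0229 -0.0048  0.0164] 0.1053
prong 63 [0.0705 0.0831 0.0883] [-0.0345  0.0232  0.0331] 0.0949
plate 32 [-0.074  -0.0689 -0.0605] [-0.0354 -0.0279 -0.0068] 0.09
step 79 [-0.1423 -0.1276 -0.1018] [-0.0251 -0.0063  0.0207] 0.0839
lever 86 [-0.1414 -0.1103 -0.092 ] [-0.0279 -0.01    0.0201] 0.0801
tow 394 [-0.0575  0.0084  0.067 ] [-0.0174 -0.0057  0.0114] 0.1011
endblock [-0.8777 -0.2352 -0.1516] [-0.038  -0.0091  0.035 ]
```

The top picture shows the clamp horizontally at columns 290–452, rows 135–175, with the fixed jaw on the left (world +y) and the lever and lug near (388,150). The sealer is right behind it at rows 40–125. I'll check obstacle heights before moving.

```bash
cat >> h.py <<'E'
a=np.radians(-3.33)
YA=np.array([np.sin(a),np.cos(a),0]);XA=np.array([np.cos(a),-np.sin(a),0]);O=np.array([.6345,-.03,0])-.078*YA
# clamp frame origin O (y=+0.150 is fixed jaw inner face)
def W(x,y,z): return O+x*XA+y*YA+np.array([0,0,z])
def plan(target,yaw_y=3.33):
    """tool shift (units of 40 mm) and turn (deg) to a world target, tool down, tool y at yaw_y deg"""
    s=readout.get_state();Rc=R.from_rotvec(s["tool_rot"])
    best=None
    for k in(0,180):
        y=np.radians(yaw_y+k);ty=np.array([np.cos(y),np.sin(y),0]);tz=np.array([0,0,-1.]);tx=np.cross(ty,tz)
        Rt=R.from_matrix(np.stack([tx,ty,tz],1));rv=(Rc.inv()*Rt).as_rotvec(degrees=True)
        if best is None or np.linalg.norm(rv)<np.linalg.norm(best):best=rv
    print("t",s["time"],"pos",np.round(s["eef_pos"],4),"target",np.round(target,4),"F",np.round(s["contact_force"],1))
    print("shift",np.round(Rc.inv().apply(target-s["eef_pos"])/.04,3),"turn",np.round(best,2),"q",np.round(s["q"],2))
E
python3 - <<'E'
from h import *
im=[]
Z=np.full((30,24),-1.)
for cam in["top","scene"]:
    D=np.load(cam+"0.npz");P=D["P"];k=D["d"]>0;q=P[k]
    i=np.floor((q[:,1]+.4)/.04).astype(int);j=np.floor((q[:,0]-.2)/.03).astype(int)
    m=(i>=0)&(i<30)&(j>=0)&(j<24)&(q[:,2]<.4)
    np.maximum.at(Z,(i[m],j[m]),q[m,2])
print("x0",[round(.2+.03*j,2) for j in range(24)])
for i in range(29,-1,-1):print(f"{-.4+.04*i:5.2f}",*[f"{int(z*1000):4d}" for z in Z[i]])
plan(W(0,.0265-0*0,.16))
print(W(0,-.0485,.16))
plan(W(0,-.0485,.16))
E
```

```text
x0 [0.2, 0.23, 0.26, 0.29, 0.32, 0.35, 0.38, 0.41, 0.44, 0.47, 0.5, 0.53, 0.56, 0.59, 0.62, 0.65, 0.68, 0.71, 0.74, 0.77, 0.8, 0.83, 0.86, 0.89]
 0.76 -885 -886 -887 -1000 -1000 -1000 -1000 -1000 -1000 -1000 -1000 -1000 -1000 -1000 -1000 -1000 -1000 -1000 -1000 -1000 -1000 -1000 -1000 -1000
 0.72 -888 -884 -893 -1000 -1000 -1000 -1000 -1000 -1000 -1000 -1000 -1000 -1000 -1000 -1000 -1000 -1000  -28  -39  -38  -38  -10  -21  -39
 0.68 -888 -882 -891 -1000 -1000 -1000  -25  -20  -17  -10   -7   -5  -10   -1    7   10    7    1    0  -38   -3   -3  -35  -36
 0.64 -888 -891 -898 -1000    4    3    2    2    2    3    2    3    3    3    8   15   15    8   10   10   11   10    9    9
 0.60 -887 -892 -896 -1000    3    3  -23  -22  -21  -25   -2    0  -33  -36  -38  -38  -37   10   10    9    9   10    9    9
 0.56 -886 -886 -890 -1000    5    5  -23  -20  -17  -24   -2    0  -34  -33  -38  -38  -37   10   10    9   10    9   10   12
 0.52 -887 -890 -888 -1000    3    3  -27  -25  -23  -32    0    1  -39  -39  -39  -38  -37   10   10    9    9   11   11    9
 0.48 -884 -883 -893 -1000    5
[... 2609 characters left out ...]
 3    3    3    2   66   77   76
-0.36 -886 -888 -896 -1000    3    4    4   60   60   60   60    4    4    4    3    3    4    6    5    3    4   67   77   76
-0.40 -889 -888 -890 -1000    2    3    4    4    3    4    3    3    3    3    4    3    3    3    3    3    3   63   75   75
t 1.1 pos [0.2506 0.5998 0.1948] target [ 0.6375 -0.0814  0.16  ] F [ 0.2 -1.1 -0.7]
shift [-15.49  -11.984   0.87 ] turn [ 0.   -0.   63.99] q [-1.24  0.63  0.04  1.52 -0.03  1.   -0.02]
[ 0.64184797 -0.15628641  0.16      ]
t 1.1 pos [0.2506 0.5998 0.1948] target [ 0.6418 -0.1563  0.16  ] F [ 0.2 -1.1 -0.7]
shift [-16.312 -13.669   0.87 ] turn [ 0.   -0.   63.99] q [-1.24  0.63  0.04  1.52 -0.03  1.   -0.02]
```

View pics/scene0.png

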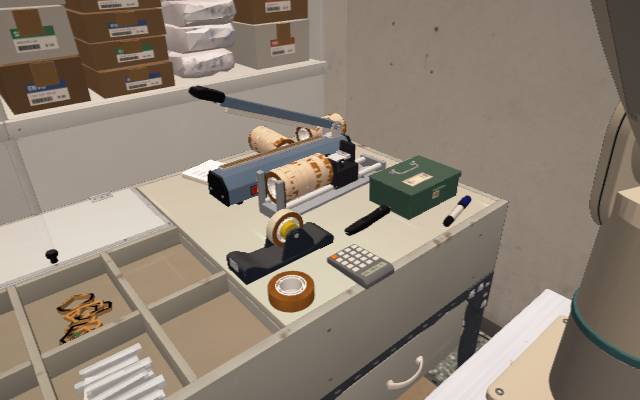

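The scene shows the clamp with its fixed-jaw end facing us (around (270,195)), the lever and lug near (340,155), and the sealer handle raised behind it. A straight approach at z≈0.19 is clear, so I'll start moving.

Call:
drive_tool(
  increments=[
    {"tx": -0.7,"ty": -0.6,"az": 7,"gripper": 1},
    {"tx": -1.4,"ty": -1.2,"az": 14,"gripper": 1},
    {"tx": -2.1,"ty": -1.8,"az": 21,"gripper": 1},
    {"tx": -2.8,"ty": -2.4,"az": 28,"gripper": 1},
    {"tx": -3.5,"ty": -3.0,"az": 35,"gripper": 1},
  ],
  force=40,
)

```text
validation failed for argument at $.in...
```

```bash
python3 -c "
from h import *
plan(W(0,-.0465,.16))"
```

```text
t 1.1 pos [0.2506 0.5998 0.1948] target [ 0.6417 -0.1543  0.16  ] F [ 0.2 -1.1 -0.7]
shift [-16.291 -13.624   0.87 ] turn [ 0.   -0.   63.99] q [-1.24  0.63  0.04  1.52 -0.03  1.   -0.02]
```

Call:
drive_tool(
  increments=[
    {"tx": -0.7,"ty": -0.6,"tz": 0,"ax": 0,"ay": 0,"az": 7,"gripper": 1},
    {"tx": -1.4,"ty": -1.2,"tz": 0,"ax": 0,"ay": 0,"az": 14,"gripper": 1},
  ],
)

```text
time: 1.27
eef_pos: [0.2822, 0.5349, 0.1944]
tool_rot: [-0.99, -2.98, -0.002]
contact_force: [1.6, -0.6, 0.5]
width: 0.0639
gripper_force: 0.0
```

```bash
python3 -c "
from h import *
plan(W(0,-.0465,.16))"
```

```text
t 1.2667 pos [0.2822 0.5349 0.1944] target [ 0.6417 -0.1543  0.16  ] F [ 1.6 -0.6  0.5]
shift [-17.511  -8.433   0.827] turn [-1.000e-02 -1.000e-01  4.993e+01] q [-1.2   0.56  0.1   1.65 -0.07  0.93 -0.14]
```

Call:
drive_tool(
  increments=[
    {"tx": -0.85,"ty": -0.4,"tz": 0,"ax": 0,"ay": 0,"az": 6,"gripper": 1},
    {"tx": -1.7,"ty": -0.8,"tz": 0,"ax": 0,"ay": 0,"az": 12,"gripper": 1},
    {"tx": -2.55,"ty": -1.2,"tz": 0,"ax": 0,"ay": 0,"az": 18,"gripper": 1},
    {"tx": -3.4,"ty": -1.6,"tz": 0,"ax": 0,"ay": 0,"az": 24,"gripper": 1},
    {"tx": -4.25,"ty": -2.0,"tz": 0,"ax": 0,"ay": 0,"az": 30,"gripper": 1},
  ],
)

```text
time: 1.68
eef_pos: [0.3729, 0.3667, 0.1951]
tool_rot: [-1.733, -2.62, -0.001]
contact_force: [-0.0, 0.0, -0.1]
width: 0.0004
gripper_force: 0.0
```

```bash
python3 -c "
from h import *
plan(W(0,-.0465,.16))"
```

```text
t 1.6833 pos [0.3729 0.3667 0.1951] target [ 0.6417 -0.1543  0.16  ] F [-0.   0.  -0.1]
shift [-14.616   1.086   0.872] turn [ 0.03 -0.03 19.71] q [-1.01  0.46  0.26  1.88 -0.15  0.83 -0.27]
```

Call:
drive_tool(
  increments=[
    {"tx": -0.95,"ty": 0.07,"tz": 0,"ax": 0,"ay": 0,"az": 4,"gripper": 1},
    {"tx": -1.9,"ty": 0.14,"tz": 0,"ax": 0,"ay": 0,"az": 8,"gripper": 1},
    {"tx": -2.85,"ty": 0.21,"tz": 0,"ax": 0,"ay": 0,"az": 12,"gripper": 1},
    {"tx": -3.8,"ty": 0.28,"tz": 0,"ax": 0,"ay": 0,"az": 16,"gripper": 1},
    {"tx": -4.75,"ty": 0.35,"tz": 0,"ax": 0,"ay": 0,"az": 19.7,"gripper": 1},
  ],
)

```text
time: 2.1
eef_pos: [0.461, 0.1977, 0.1951]
tool_rot: [2.154, 2.287, 0.001]
contact_force: [0.9, -1.2, -0.6]
width: -0.0002
gripper_force: 0.0
```

```bash
python3 -c "
from h import *
plan(W(0,-.0465,.16))"
```

```text
t 2.1 pos [0.461  0.1977 0.1951] target [ 0.6417 -0.1543  0.16  ] F [ 0.9 -1.2 -0.6]
shift [-9.057  3.98   0.876] turn [ 0.04 -0.03  0.12] q [-0.72  0.44  0.37  1.93 -0.21  0.81 -0.18]
```

Call:
drive_tool(
  increments=[
    {"tx": -0.92,"ty": 0.4,"tz": 0,"ax": 0,"ay": 0,"az": 0,"gripper": 1},
    {"tx": -1.84,"ty": 0.8,"tz": 0,"ax": 0,"ay": 0,"az": 0,"gripper": 1},
    {"tx": -2.76,"ty": 1.2,"tz": 0,"ax": 0,"ay": 0,"az": 0,"gripper": 1},
    {"tx": -3.68,"ty": 1.6,"tz": 0,"ax": 0,"ay": 0,"az": 0,"gripper": 1},
    {"tx": -4.6,"ty": 2.0,"tz": 0,"ax": 0,"ay": 0,"az": 0,"gripper": 1},
  ],
)

```text
time: 2.52
eef_pos: [0.5526, 0.019, 0.195]
tool_rot: [2.15, 2.291, 0.001]
contact_force: [1.2, 1.1, 0.3]
width: 0.0004
gripper_force: 0.0
```

Call:
drive_tool(
  increments=[
    {"tx": -0.92,"ty": 0.41,"tz": 0,"ax": 0,"ay": 0,"az": 0,"gripper": 1},
    {"tx": -1.84,"ty": 0.82,"tz": 0.1,"ax": 0,"ay": 0,"az": 0,"gripper": 1},
    {"tx": -2.76,"ty": 1.23,"tz": 0.2,"ax": 0,"ay": 0,"az": 0,"gripper": 1},
    {"tx": -3.68,"ty": 1.63,"tz": 0.5,"ax": 0,"ay": 0,"az": 0,"gripper": 1},
    {"tx": -4.4,"ty": 1.95,"tz": 0.8,"ax": 0,"ay": 0,"az": 0,"gripper": 1},
  ],
)

```text
time: 2.93
eef_pos: [0.6422, -0.154, 0.163]
tool_rot: [2.15, 2.286, 0.0]
contact_force: [0.4, 0.3, 0.2]
width: 0.0001
gripper_force: 0.0
```

```bash
python3 - <<'E'
from h import *
plan(W(0,-.0465,.11))
im,d=capture("top");P=cloud("top",d);save("top1.png",cv2.resize(im[110:190,270:470],None,fx=4,fy=4,interpolation=cv2.INTER_CUBIC))
im,d=capture("wrist");save("wrist1.png",im)
E
```

```text
t 2.9333 pos [ 0.6422 -0.154   0.163 ] target [ 0.6417 -0.1543  0.11  ] F [0.4 0.3 0.2]
shift [-0.004 -0.015  1.326] turn [0.12 0.11 0.18] q [-0.    0.7   0.34  1.53 -0.26  0.96  0.48]
```

View pics/wrist1.png

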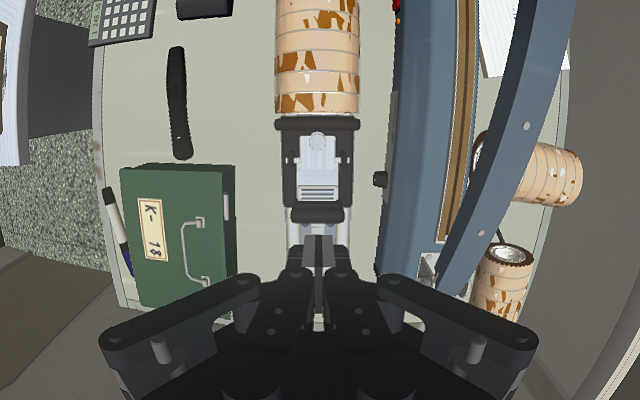

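The wrist picture shows the closed fingertips at (317,240), in line with the lever's ribbed step at (318,193) and the lug bar at (318,213). I'll go down next.

Call:
drive_tool(
  increments=[
    {"tx": 0.02,"ty": -0.01,"tz": 0.5,"ax": 0,"ay": 0,"az": 0,"gripper": 1},
    {"tx": 0.02,"ty": -0.01,"tz": 1.0,"ax": 0,"ay": 0,"az": 0,"gripper": 1},
    {"tx": 0.02,"ty": -0.01,"tz": 1.35,"ax": 0,"ay": 0,"az": 0,"gripper": 1},
    {"tx": 0.02,"ty": -0.01,"tz": 1.6,"ax": 0,"ay": 0,"az": 0,"gripper": 1},
    {"tx": 0.02,"ty": -0.01,"tz": 1.8,"ax": 0,"ay": 0,"az": 0,"gripper": 1},
  ],
)

```text
time: 3.45
eef_pos: [0.64, -0.1484, 0.0899]
tool_rot: [-2.149, -2.29, 0.0]
contact_force: [0.9, 0.0, -0.3]
width: -0.0003
gripper_force: 0.0
```

```bash
python3 - <<'E'
from h import *
plan(W(0,-.0455,.078))
E
```

```text
t 3.45 pos [ 0.64   -0.1484  0.0899] target [ 0.6417 -0.1533  0.078 ] F [ 0.9  0.  -0.3]
shift [-0.124  0.035  0.297] turn [-0.05 -0.04  0.33] q [ 0.01  0.78  0.31  1.59 -0.29  0.82  0.5 ]
```

Call:
drive_tool(
  increments=[
    {"tx": -0.11,"ty": 0.03,"tz": 0.0,"ax": 0,"ay": 0,"az": 0,"gripper": 1},
    {"tx": -0.11,"ty": 0.03,"tz": 0.1,"ax": 0,"ay": 0,"az": 0,"gripper": 1},
    {"tx": -0.11,"ty": 0.03,"tz": 0.1,"ax": 0,"ay": 0,"az": 0,"gripper": 1},
  ],
)

```text
time: 3.7
eef_pos: [0.6421, -0.1542, 0.0871]
tool_rot: [2.15, 2.289, 0.0]
contact_force: [0.4, 0.3, 0.3]
width: -0.0003
gripper_force: 0.0
```

```bash
python3 - <<'E'
from h import *
plan(W(0,-.0455,.078))
im,d=capture("scene");save("s1.png",cv2.resize(im[110:210,280:400],None,fx=6,fy=6,interpolation=cv2.INTER_CUBIC))
plan(W(0,-.0455,.078))
E
```

```text
t 3.7 pos [ 0.6421 -0.1542  0.0871] target [ 0.6417 -0.1533  0.078 ] F [0.4 0.3 0.3]
shift [ 0.024 -0.011  0.227] turn [0.04 0.03 0.26] q [ 0.02  0.78  0.3   1.59 -0.3   0.81  0.51]
t 3.75 pos [ 0.6422 -0.154   0.0873] target [ 0.6417 -0.1533  0.078 ] F [ 0.1  0.1 -0.9]
shift [ 0.019 -0.012  0.234] turn [0.05 0.02 0.27] q [ 0.02  0.78  0.3   1.59 -0.3   0.81  0.51]
```

View pics/s1.png

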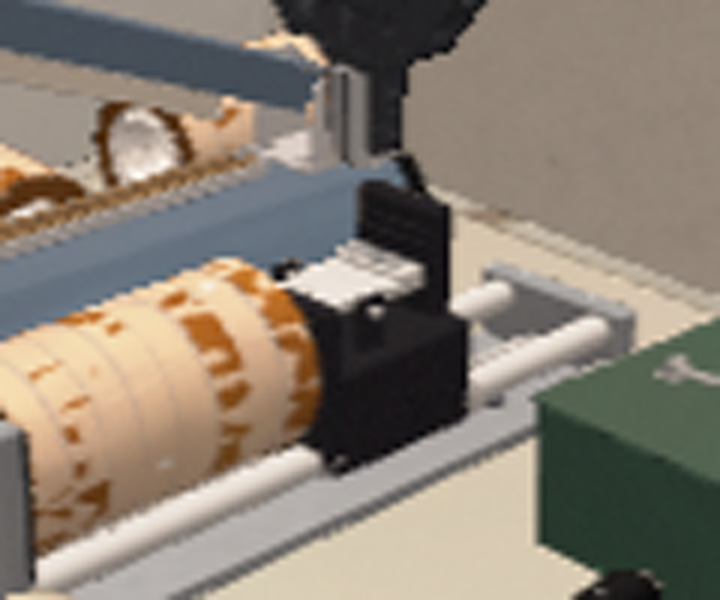

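The crop shows the grey fingertip at (340,160), about 100 crop px above the step at (375,265). That doesn't fit a TCP at z 0.087, so I'll check by projecting it.

```bash
python3 - <<'E'
from h import *
c=calibration("scene");K=c["camera_matrix"];T=c["pose"]
def pr(p):
    q=np.linalg.inv(T)@np.append(p,1);return K[0,2]+K[0,0]*q[0]/-q[2],K[1,2]-K[1,1]*q[1]/-q[2]
s=readout.get_state()
for n,p in[("tcp",s["eef_pos"]),("tcp+.03",s["eef_pos"]+[0,0,.03]),("pad",W(0,-.0515,.084)),("lugtop",W(0,-.0595,.106))]:
    u,v=pr(p);print(n,np.round([u,v],1),"crop",np.round([(u-280)*6,(v-110)*6]))
im,d=capture("scene");P=cloud("scene",d)
k=(d>0)&(abs(P[...,0]-.64)<.05)&(abs(P[...,1]+.15)<.06)&(P[...,2]>.108)
q=P[k];print(len(q),np.round(q.min(0),3))
for z in np.arange(.108,.2,.01):
    w=q[(q[:,2]>=z)&(q[:,2]<z+.01)]
    if len(w):print(round(z,3),len(w),np.round(w.min(0),3),np.round(w.max(0),3))
v,u=np.nonzero(k);print("px",u.min(),u.max(),v.min(),v.max())
im,d=capture("top");P=cloud("top",d)
k=(d>0)&(abs(P[...,0]-.64)<.06)&(abs(P[...,1]+.15)<.09)&(P[...,2]>.108);q=P[k];print("top",len(q),np.round(q.min(0),3),np.round(q.max(0),3))
save("s2.png",cv2.resize(capture("scene")[0][60:210,260:440],None,fx=4,fy=4,interpolation=cv2.INTER_CUBIC))
E
```

```text
tcp [339.8 151.6] crop [359. 249.]
tcp+.03 [339.9 139.2] crop [359. 175.]
pad [341.6 152.3] crop [369. 254.]
lugtop [344.1 142.4] crop [385. 195.]
4423 [ 0.59  -0.188  0.125]
0.118 12 [ 0.632 -0.165  0.125] [ 0.646 -0.143  0.128]
0.128 43 [ 0.626 -0.161  0.128] [ 0.656 -0.141  0.138]
0.138 55 [ 0.627 -0.16   0.138] [ 0.655 -0.142  0.148]
0.148 58 [ 0.627 -0.161  0.148] [ 0.654 -0.142  0.158]
0.158 50 [ 0.625 -0.16   0.158] [ 0.663 -0.141  0.168]
0.168 111 [ 0.605 -0.167  0.168] [ 0.674 -0.138  0.178]
0.178 131 [ 0.598 -0.169  0.178] [ 0.684 -0.138  0.188]
0.188 175 [ 0.59  -0.171  0.188] [ 0.69  -0.134  0.198]
0.198 141 [ 0.59  -0.166  0.198] [ 0.689 -0.135  0.208]
px 317 361 0 137
top 4721 [ 0.58  -0.204  0.472] [ 0.691 -0.079  0.599]
```

View pics/s2.png

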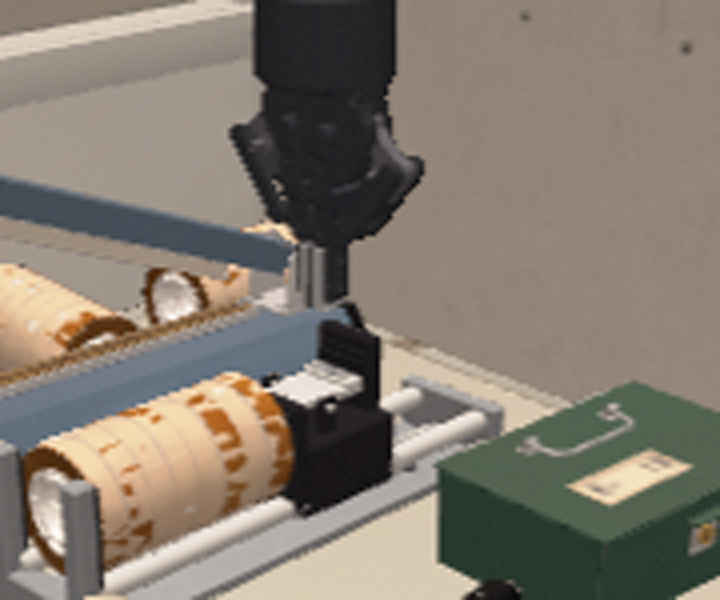

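The scene camera puts the finger bottom at z≈0.125 while the state says 0.087. I'll cross-check against the wrist camera's depth.

```bash
cat >> h.py <<'E'
def wcloud(d,c):
    K=np.array(c["camera_matrix"]);T=np.array(c["pose"])
    v,u=np.mgrid[:400,:640];x=(u-K[0,2])/K[0,0];y=(v-K[1,2])/K[1,1];r=np.hypot(x,y)+1e-9
    t=np.tan(np.minimum(r,1.5));P=np.stack([x/r*t*d,-y/r*t*d,-d],-1)
    return P@T[:3,:3].T+T[:3,3]
E
python3 - <<'E'
from h import *
c=calibration("wrist");s=readout.get_state();im,d=capture("wrist");P=wcloud(d,c)
save("w2.png",im)
print("t",s["time"],s["eef_pos"],"cam",np.round(c["pose"],3).tolist(),c["camera_matrix"][0][0])
for v in range(120,330,10):print(v,np.round(P[v,318],3),im[v,318],round(float(d[v,318]),3))
E
```

```text
t 3.9 [ 0.64228039 -0.15362152  0.08750848] cam [[0.998, -0.06, -0.018, 0.638], [0.063, 0.963, 0.261, -0.088], [0.001, -0.262, 0.965, 0.266], [0.0, 0.0, 0.0, 1.0]] 309.70691628693146
120 [ 0.638 -0.089  0.101] [222 204 179] 0.16
130 [ 0.639 -0.095  0.087] [65 63 60] 0.175
140 [ 0.639 -0.101  0.089] [71 67 67] 0.174
150 [ 0.64  -0.109  0.067] [204 210 216] 0.198
160 [ 0.64  -0.113  0.084] [200 208 218] 0.183
170 [ 0.64  -0.119  0.084] [199 209 218] 0.184
180 [ 0.641 -0.126  0.08 ] [213 221 227] 0.19
190 [ 0.641 -0.132  0.08 ] [214 221 227] 0.192
200 [ 0.642 -0.139  0.079] [213 221 226] 0.195
210 [ 0.642 -0.146  0.079] [203 212 220] 0.196
220 [ 0.642 -0.152  0.079] [208 217 225] 0.197
230 [ 0.643 -0.157  0.084] [203 213 221] 0.194
240 [ 0.642 -0.143  0.134] [56 56 56] 0.142
250 [ 0.642 -0.143  0.145] [53 53 53] 0.132
260 [ 0.642 -0.143  0.156] [49 49 47] 0.121
270 [ 0.642 -0.144  0.161] [65 64 65] 0.116
280 [ 0.642 -0.149  0.161] [64 62 62] 0.118
290 [ 0.642 -0.154  0.16 ] [61 60 60] 0.119
300 [ 0.643 -0.158  0.161] [60 58 59] 0.12
310 [ 0.643 -0.163  0.161] [57 55 57] 0.122
320 [ 0.649 -0.263  0.037] [139 142 145] 0.267
```

View pics/w2.png

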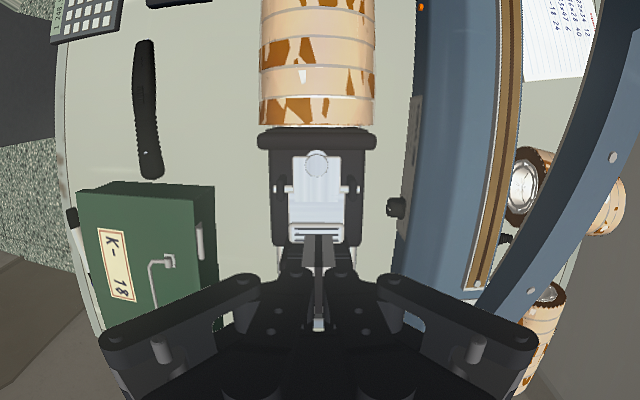

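The wrist picture shows the tips at (318,240) above the step at (318,228). Both cameras agree: the finger ends sit about 38 mm above where eef_pos puts them. From the tip up, the pad and body proportions match the text, so the z readout carries an offset of about 38 mm along the tool. I'll descend while watching the force.

Call:
drive_tool(
  increments=[
    {"tx": 0,"ty": 0,"tz": 0.2,"ax": 0,"ay": 0,"az": 0,"gripper": 1},
    {"tx": 0,"ty": 0,"tz": 0.4,"ax": 0,"ay": 0,"az": 0,"gripper": 1},
    {"tx": 0,"ty": 0,"tz": 0.4,"ax": 0,"ay": 0,"az": 0,"gripper": 1},
  ],
)

```text
time: 4.2
eef_pos: [0.6403, -0.1529, 0.0686]
tool_rot: [-2.148, -2.288, 0.002]
contact_force: [-1.0, 0.1, 0.4]
width: -0.0
gripper_force: 0.0
```

```bash
python3 - <<'E'
from h import *
c=calibration("wrist");s=readout.get_state();im,d=capture("wrist");P=wcloud(d,c)
print(s["eef_pos"],s["contact_force"])
k=(d>0)&(abs(P[...,0]-.642)<.02)&(P[...,1]<-.13)&(P[...,1]>-.17);q=P[k]
for z in np.arange(.07,.16,.005):
    w=q[(q[:,2]>=z)&(q[:,2]<z+.005)]
    if len(w):print(round(z,3),len(w),np.round(w.min(0),3),np.round(w.max(0),3))
im,d=capture("scene");P=cloud("scene",d)
k=(d>0)&(abs(P[...,0]-.642)<.016)&(abs(P[...,1]+.153)<.012)&(P[...,2]>.09);print("scene lowest finger",np.round(np.sort(P[k][:,2])[:30:3],3))
E
```

```text
[ 0.64031179 -0.15293282  0.0686477 ] [-1.01285337  0.09938029  0.416546  ]
0.07 7 [ 0.66  -0.169  0.07 ] [ 0.662 -0.135  0.073]
0.075 1899 [ 0.622 -0.17   0.075] [ 0.662 -0.13   0.08 ]
0.08 1028 [ 0.622 -0.17   0.08 ] [ 0.662 -0.13   0.085]
0.085 19 [ 0.623 -0.17   0.085] [ 0.662 -0.155  0.09 ]
0.09 9 [ 0.622 -0.17   0.09 ] [ 0.662 -0.167  0.095]
0.105 19 [ 0.634 -0.143  0.109] [ 0.646 -0.142  0.11 ]
0.11 195 [ 0.628 -0.147  0.11 ] [ 0.653 -0.141  0.115]
0.115 254 [ 0.627 -0.148  0.115] [ 0.654 -0.141  0.12 ]
0.12 266 [ 0.627 -0.148  0.12 ] [ 0.654 -0.141  0.125]
0.125 309 [ 0.627 -0.148  0.125] [ 0.654 -0.141  0.13 ]
0.13 338 [ 0.627 -0.148  0.13 ] [ 0.654 -0.141  0.135]
0.135 189 [ 0.627 -0.147  0.135] [ 0.653 -0.141  0.14 ]
0.14 554 [ 0.628 -0.165  0.14 ] [ 0.656 -0.14   0.145]
0.145 497 [ 0.622 -0.165  0.145] [ 0.662 -0.139  0.15 ]
0.15 1130 [ 0.622 -0.164  0.15 ] [ 0.662 -0.138  0.155]
0.155 752 [ 0.623 -0.162  0.155] [ 0.662 -0.139  0.16 ]
scene lowest finger [0.094 0.108 0.109 0.11  0.11  0.111 0.112 0.113 0.114 0.114]
```

Call:
drive_tool(
  increments=[
    {"tx": 0,"ty": 0,"tz": 0.25,"ax": 0,"ay": 0,"az": 0,"gripper": 1},
    {"tx": 0,"ty": 0,"tz": 0.5,"ax": 0,"ay": 0,"az": 0,"gripper": 1},
    {"tx": 0,"ty": 0,"tz": 0.5,"ax": 0,"ay": 0,"az": 0,"gripper": 1},
  ],
)

```text
time: 4.55
eef_pos: [0.64, -0.1529, 0.0482]
tool_rot: [-2.148, -2.288, 0.003]
contact_force: [0.1, 0.4, 0.4]
width: 0.0
gripper_force: 0.0
```

Call:
drive_tool(
  increments=[
    {"tx": 0,"ty": 0,"tz": 0.07,"ax": 0,"ay": 0,"az": 0,"gripper": 1},
    {"tx": 0,"ty": 0,"tz": 0.07,"ax": 0,"ay": 0,"az": 0,"gripper": 1},
  ],
)

```text
time: 4.72
eef_pos: [0.6412, -0.1534, 0.0475]
tool_rot: [-2.149, -2.289, 0.001]
contact_force: [-1.8, -0.3, 3.0]
width: -0.0
gripper_force: 1.3
```

Call:
drive_tool(
  increments=[
    {"tx": 0,"ty": 0,"tz": 0.05,"ax": 0,"ay": 0,"az": 0,"gripper": 1},
    {"tx": 0,"ty": 0,"tz": 0.05,"ax": 0,"ay": 0,"az": 0,"gripper": 1},
  ],
)

```text
time: 4.88
eef_pos: [0.6417, -0.1538, 0.0463]
tool_rot: [2.15, 2.29, -0.0]
contact_force: [-2.6, 1.3, 3.9]
width: 0.0003
gripper_force: 1.8
```

Call:
drive_tool(
  increments=[
    {"tx": 0,"ty": 0,"tz": 0.08,"ax": 0,"ay": 0,"az": 0,"gripper": 1},
    {"tx": 0,"ty": 0,"tz": 0.08,"ax": 0,"ay": 0,"az": 0,"gripper": 1},
  ],
)

```text
time: 5.05
eef_pos: [0.6419, -0.1543, 0.0432]
tool_rot: [2.15, 2.289, -0.0]
contact_force: [-1.8, -1.1, 5.5]
width: -0.0001
gripper_force: 2.7
```

Call:
drive_tool(
  increments=[
    {"tx": 0,"ty": 0,"tz": 0.04,"ax": 0,"ay": 0,"az": 0,"gripper": 1},
    {"tx": 0,"ty": 0,"tz": 0.04,"ax": 0,"ay": 0,"az": 0,"gripper": 1},
  ],
)

```text
time: 5.22
eef_pos: [0.642, -0.1545, 0.0419]
tool_rot: [2.15, 2.289, -0.0]
contact_force: [-2.2, -0.7, 6.3]
width: -0.0003
gripper_force: 3.1
```

Call:
drive_tool(
  increments=[
    {"tx": 0,"ty": 0,"tz": 0.03,"ax": 0,"ay": 0,"az": 0,"gripper": 1},
    {"tx": 0,"ty": 0,"tz": 0.03,"ax": 0,"ay": 0,"az": 0,"gripper": 1},
  ],
)

```text
time: 5.38
eef_pos: [0.642, -0.1544, 0.0408]
tool_rot: [2.15, 2.289, -0.0]
contact_force: [-2.5, -1.3, 5.7]
width: 0.0001
gripper_force: 3.4
```

Call:
drive_tool(
  increments=[
    {"tx": 0,"ty": 0,"tz": 0.03,"ax": 0,"ay": 0,"az": 0,"gripper": 1},
    {"tx": 0,"ty": 0,"tz": 0.03,"ax": 0,"ay": 0,"az": 0,"gripper": 1},
  ],
)

```text
time: 5.55
eef_pos: [0.642, -0.1545, 0.0405]
tool_rot: [2.15, 2.289, 0.0]
contact_force: [-4.3, -0.7, 11.0]
width: 0.0001
gripper_force: 5.4
```

The lever is on its stop (11 N, z no longer following). I'll push the jaw back now.

Call:
drive_tool(
  increments=[
    {"tx": -0.1,"ty": 0,"tz": 0,"ax": 0,"ay": 0,"az": 0,"gripper": 1},
    {"tx": -0.25,"ty": 0,"tz": 0,"ax": 0,"ay": 0,"az": 0,"gripper": 1},
    {"tx": -0.45,"ty": 0,"tz": 0,"ax": 0,"ay": 0,"az": 0,"gripper": 1},
    {"tx": -0.65,"ty": 0,"tz": 0,"ax": 0,"ay": 0,"az": 0,"gripper": 1},
    {"tx": -0.85,"ty": 0,"tz": 0,"ax": 0,"ay": 0,"az": 0,"gripper": 1},
  ],
)

```text
time: 5.97
eef_pos: [0.6439, -0.1869, 0.0405]
tool_rot: [-2.149, -2.29, -0.002]
contact_force: [-4.7, 2.1, 12.7]
width: 0.0003
gripper_force: 6.0
```

```bash
python3 - <<'E'
from h import *
s=readout.get_state();print((s["eef_pos"]-O)@YA,(s["eef_pos"]-O)@XA)
plan(W(0,-.1265,s["eef_pos"][2]))
im,d=capture("scene")
m=masks_of("scene","jaw")
P=cloud("scene",d)
for x in m[:1]:
    q=P[x["pixels"]&(d>0)];y=(q-O)@YA;print(x["confidence"],np.percentile(y,[2,50,98]))
E
```

```text
-0.07913787877703268 0.0002900667488389486
t 5.9667 pos [ 0.6439 -0.1869  0.0405] target [ 0.6464 -0.2342  0.0405] F [-4.7  2.1 12.7]
shift [-1.184 -0.014 -0.002] turn [ 0.01 -0.09  0.32] q [ 0.09  0.86  0.28  1.58 -0.31  0.75  0.56]
0.93 [-0.10294548 -0.04974784 -0.01728253]
```

Call:
drive_tool(
  increments=[
    {"tx": -0.25,"ty": 0,"tz": 0,"ax": 0,"ay": 0,"az": 0,"gripper": 1},
    {"tx": -0.5,"ty": 0,"tz": 0,"ax": 0,"ay": 0,"az": 0,"gripper": 1},
    {"tx": -0.75,"ty": 0,"tz": 0,"ax": 0,"ay": 0,"az": 0,"gripper": 1},
    {"tx": -0.95,"ty": 0,"tz": 0,"ax": 0,"ay": 0,"az": 0,"gripper": 1},
    {"tx": -1.1,"ty": 0,"tz": 0,"ax": 0,"ay": 0,"az": 0,"gripper": 1},
  ],
)

```text
time: 6.48
eef_pos: [0.6465, -0.2321, 0.0405]
tool_rot: [-2.151, -2.29, -0.001]
contact_force: [-5.1, 1.2, 11.9]
width: 0.0001
gripper_force: 5.7
```

Call:
drive_tool(
  increments=[
    {"tx": -0.05,"ty": 0,"tz": 0,"ax": 0,"ay": 0,"az": 0,"gripper": 1},
    {"tx": -0.1,"ty": 0,"tz": 0,"ax": 0,"ay": 0,"az": 0,"gripper": 1},
    {"tx": -0.1,"ty": 0,"tz": 0,"ax": 0,"ay": 0,"az": 0,"gripper": 1},
  ],
)

```text
time: 6.73
eef_pos: [0.6467, -0.2344, 0.0404]
tool_rot: [-2.149, -2.289, -0.002]
contact_force: [-4.7, 3.5, 11.4]
width: -0.0001
gripper_force: 6.2
```

```bash
python3 - <<'E'
from h import *
s=readout.get_state();print((s["eef_pos"]-O)@YA,(s["eef_pos"]-O)@XA)
plan(W(0,-.1285,s["eef_pos"][2]))
im,d=capture("scene")
m=masks_of("scene","jaw")
P=cloud("scene",d)
for x in m[:1]:
    q=P[x["pixels"]&(d>0)];y=(q-O)@YA;print(x["confidence"],np.percentile(y,[2,50,98]))
E
```

```text
-0.12678341623896205 0.00028849917035744604
t 6.7333 pos [ 0.6467 -0.2344  0.0404] target [ 0.6465 -0.2362  0.0404] F [-4.7  3.5 11.4]
shift [-0.043 -0.007 -0.   ] turn [-0.02 -0.13  0.29] q [ 0.16  0.88  0.27  1.52 -0.3   0.79  0.61]
0.78 [-0.14673894 -0.08131858 -0.06485211]
```

Now I'll press on gently until the force shows the end stop.

Call:
drive_tool(
  increments=[
    {"tx": -0.05,"ty": 0,"tz": 0,"ax": 0,"ay": 0,"az": 0,"gripper": 1},
    {"tx": -0.08,"ty": 0,"tz": 0,"ax": 0,"ay": 0,"az": 0,"gripper": 1},
    {"tx": -0.08,"ty": 0,"tz": 0,"ax": 0,"ay": 0,"az": 0,"gripper": 1},
  ],
)

```text
time: 7.08
eef_pos: [0.6468, -0.2347, 0.0403]
tool_rot: [-2.145, -2.288, -0.005]
contact_force: [-5.7, 7.7, 13.5]
width: -0.0001
gripper_force: 7.1
```

Call:
drive_tool(
  increments=[
    {"tx": -0.05,"ty": 0,"tz": 0,"ax": 0,"ay": 0,"az": 0,"gripper": 1},
    {"tx": -0.05,"ty": 0,"tz": 0,"ax": 0,"ay": 0,"az": 0,"gripper": 1},
  ],
)

```text
time: 7.25
eef_pos: [0.6477, -0.2367, 0.0404]
tool_rot: [-2.146, -2.289, -0.006]
contact_force: [-4.1, 7.4, 12.8]
width: -0.0001
gripper_force: 6.7
```

Call:
drive_tool(
  increments=[
    {"tx": -0.06,"ty": 0,"tz": 0,"ax": 0,"ay": 0,"az": 0,"gripper": 1},
    {"tx": -0.06,"ty": 0,"tz": 0,"ax": 0,"ay": 0,"az": 0,"gripper": 1},
  ],
)

```text
time: 7.42
eef_pos: [0.6477, -0.2365, 0.0404]
tool_rot: [-2.143, -2.288, -0.009]
contact_force: [-6.4, 10.0, 15.8]
width: 0.0002
gripper_force: 9.1
```

Call:
drive_tool(
  increments=[
    {"tx": -0.06,"ty": 0,"tz": 0,"ax": 0,"ay": 0,"az": 0,"gripper": 1},
    {"tx": -0.06,"ty": 0,"tz": 0,"ax": 0,"ay": 0,"az": 0,"gripper": 1},
  ],
)

```text
time: 7.58
eef_pos: [0.6476, -0.2364, 0.0404]
tool_rot: [-2.139, -2.287, -0.012]
contact_force: [-7.0, 14.2, 18.3]
width: -0.0001
gripper_force: 11.4
```

The jaw is at the end stop: y holds at -0.2365 while the force rises. I'll lift off straight first, so I don't drag the jaw, and then step away from the lug.

Call:
drive_tool(
  increments=[
    {"tx": 0.03,"ty": 0,"tz": -0.15,"ax": 0,"ay": 0,"az": 0,"gripper": 1},
    {"tx": 0.06,"ty": 0,"tz": -0.4,"ax": 0,"ay": 0,"az": 0,"gripper": 1},
    {"tx": 0.3,"ty": 0,"tz": -0.6,"ax": 0,"ay": 0,"az": 0,"gripper": 1},
    {"tx": 0.3,"ty": 0,"tz": -1.2,"ax": 0,"ay": 0,"az": 0,"gripper": 1},
    {"tx": 0.3,"ty": 0,"tz": -2,"ax": 0,"ay": 0,"az": 0,"gripper": 1},
  ],
)

```text
time: 8.0
eef_pos: [0.6454, -0.2315, 0.1171]
tool_rot: [-2.146, -2.289, 0.003]
contact_force: [-0.2, -0.9, 0.2]
width: 0.0001
gripper_force: 0.0
```

```bash
python3 - <<'E'
from h import *
im,d=capture("scene");P=cloud("scene",d);save("s3.png",cv2.resize(im[60:240,220:440],None,fx=3,fy=3,interpolation=cv2.INTER_CUBIC))
L=(P-O)@YA;X=(P-O)@XA;Z=P[...,2]
for nm,lo,hi,l0,l1 in[("lugtop",.102,.11,-.2,-.05),("step",.0815,.0855,-.16,-.1),("lever",.077,.081,-.15,-.07),("tow",.0985,.106,-.03,.19),("prong",.09,.0985,.14,.19)]:
    k=(d>0)&(abs(X)<.036)&(Z>lo)&(Z<hi)&(L>l0)&(L<l1)
    if k.sum()>2: print(nm,k.sum(),np.round(np.percentile(L[k],[3,50,97]),4),np.round(np.median(Z[k]),4))
plan(W(0,.185,.075))   # eef z ; tip = eef+.039
E
```

```text
lugtop 53 [-0.1504 -0.1423 -0.1393] 0.1051
step 80 [-0.1445 -0.1275 -0.101 ] 0.0833
lever 63 [-0.145  -0.1156 -0.092 ] 0.08
tow 411 [0.0207 0.0866 0.1457] 0.1011
prong 125 [0.1408 0.1476 0.1655] 0.0944
t 8.05 pos [ 0.6504 -0.2347  0.126 ] target [0.6283 0.0768 0.075 ] F [ 2.3 -1.4  5. ]
shift [ 7.812 -0.068  1.242] turn [0.48 0.24 0.32] q [ 0.14  0.78  0.31  1.47 -0.27  0.93  0.59]
```

View pics/s3.png

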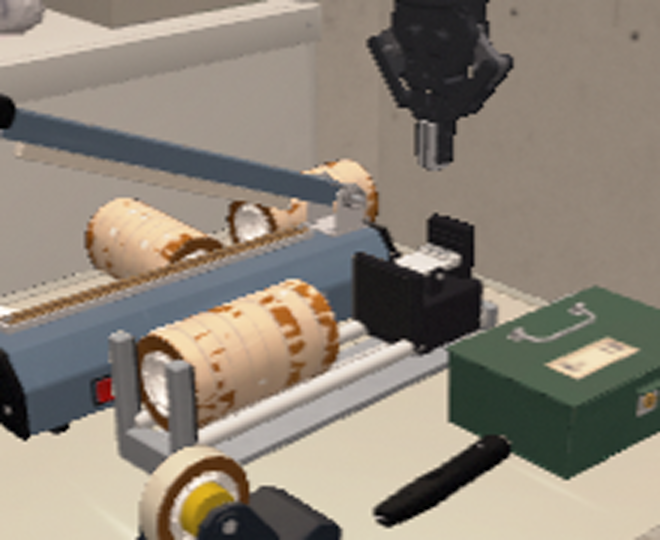

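The picture shows the jaw back at the end block, with the lug at (450,245) and the lever up (step z 0.083). The tower is still at the fixed fork, (150,375). I'll carry the tool over the tower to the fork's outer side.

Call:
drive_tool(
  increments=[
    {"tx": 0.5,"ty": 0,"tz": -0.2,"ax": 0,"ay": 0,"az": 0,"gripper": 1},
    {"tx": 1.4,"ty": 0,"tz": -0.2,"ax": 0,"ay": 0,"az": 0,"gripper": 1},
    {"tx": 2.3,"ty": 0,"tz": -0.2,"ax": 0,"ay": 0,"az": 0,"gripper": 1},
    {"tx": 3.2,"ty": 0,"tz": -0.2,"ax": 0,"ay": 0,"az": 0,"gripper": 1},
    {"tx": 4.1,"ty": 0,"tz": -0.2,"ax": 0,"ay": 0,"az": 0,"gripper": 1},
  ],
)

```text
time: 8.47
eef_pos: [0.6369, -0.0684, 0.1273]
tool_rot: [2.15, 2.289, 0.002]
contact_force: [0.5, 0.5, 0.2]
width: 0.0002
gripper_force: 0.0
```

Call:
drive_tool(
  increments=[
    {"tx": 0.9,"ty": 0,"tz": 0,"ax": 0,"ay": 0,"az": 0,"gripper": 1},
    {"tx": 1.8,"ty": 0,"tz": 0,"ax": 0,"ay": 0,"az": 0,"gripper": 1},
    {"tx": 2.7,"ty": 0,"tz": 0,"ax": 0,"ay": 0,"az": 0,"gripper": 1},
    {"tx": 3.6,"ty": 0,"tz": 0,"ax": 0,"ay": 0,"az": 0,"gripper": 1},
    {"tx": 3.8,"ty": 0,"tz": 0,"ax": 0,"ay": 0,"az": 0,"gripper": 1},
  ],
)

```text
time: 8.88
eef_pos: [0.6265, 0.0917, 0.1267]
tool_rot: [-2.137, -2.298, -0.007]
contact_force: [0.3, 1.0, -0.5]
width: -0.0003
gripper_force: 0.0
```

```bash
python3 - <<'E'
from h import *
capture("top")
plan(W(0,.195,.029))
s=readout.get_state();print("yc",(s["eef_pos"]-O)@YA)
c=calibration("wrist");im,d=capture("wrist");P=wcloud(d,c)
q=P[(d>0)&(d<.25)];w=q[(abs(q[:,0]-s["eef_pos"][0])<.02)&(abs(q[:,1]-s["eef_pos"][1])<.02)&(q[:,2]>.125)];print("tip z",np.percentile(w[:,2],[0.5,2]),"x",np.percentile(w[w[:,2]<w[:,2].min()+.03][:,0],[3,97]))
E
```

```text
t 8.9333 pos [0.6267 0.0903 0.1267] target [0.6277 0.0868 0.029 ] F [0.  1.9 0.5]
shift [-0.1    0.017  2.441] turn [ 0.05 -0.25  0.8 ] q [-0.38  0.7   0.34  1.64 -0.29  0.85  0.15]
yc 0.19855385869438164
tip z [0.17039324 0.17667054] x [0.61370427 0.63895109]
```

Call:
drive_tool(
  increments=[
    {"tx": 0,"ty": 0.02,"tz": 0.6,"ax": 0,"ay": 0,"az": 0.5,"gripper": 1},
    {"tx": 0,"ty": 0.02,"tz": 1.2,"ax": 0,"ay": 0,"az": 0.5,"gripper": 1},
    {"tx": 0,"ty": 0.02,"tz": 1.8,"ax": 0,"ay": 0,"az": 0.5,"gripper": 1},
    {"tx": 0,"ty": 0.02,"tz": 2.3,"ax": 0,"ay": 0,"az": 0.5,"gripper": 1},
    {"tx": 0,"ty": 0.02,"tz": 2.4,"ax": 0,"ay": 0,"az": 0.5,"gripper": 1},
  ],
)

```text
time: 9.4
eef_pos: [0.6257, 0.0787, 0.0277]
tool_rot: [-2.162, -2.277, 0.008]
contact_force: [0.5, -1.0, -0.5]
width: -0.0002
gripper_force: 0.0
```

```bash
python3 - <<'E'
from h import *
im,d=capture("scene");P=cloud("scene",d);save("s4.png",cv2.resize(im[90:240,200:400],None,fx=4,fy=4,interpolation=cv2.INTER_CUBIC))
plan(W(0,.195,.029))
s=readout.get_state();L=(P-O)@YA;X=(P-O)@XA;Z=P[...,2]
print("yc",(s["eef_pos"]-O)@YA)
k=(d>0)&(abs(X)<.03)&(L>.172)&(L<.23)&(Z>.04);q=Z[k]
for z in np.arange(.05,.15,.008):
    w=k&(Z>=z)&(Z<z+.008)
    if w.sum():print(round(z,3),w.sum(),np.round([X[w].min(),X[w].max(),L[w].min(),L[w].max()],3))
E
```

```text
t 9.45 pos [0.6262 0.079  0.0286] target [0.6277 0.0868 0.029 ] F [-0.1  0.  -0.6]
shift [ 0.192  0.047 -0.011] turn [-0.22  0.12 -0.37] q [-0.34  0.83  0.29  1.7  -0.35  0.66  0.18]
yc 0.18734069746179272
0.066 34 [-0.015  0.002  0.178  0.198]
0.074 51 [-0.018  0.004  0.181  0.199]
0.082 45 [-0.017  0.01   0.18   0.199]
0.09 50 [-0.018  0.006  0.181  0.199]
0.098 36 [-0.019  0.009  0.182  0.199]
0.106 53 [-0.028  0.027  0.177  0.201]
0.114 78 [-0.03   0.029  0.176  0.201]
0.122 46 [-0.027  0.029  0.184  0.203]
0.13 79 [-0.02   0.03   0.181  0.205]
0.138 69 [-0.028  0.014  0.185  0.205]
0.146 68 [-0.03   0.014  0.186  0.206]
```

View pics/s4.png

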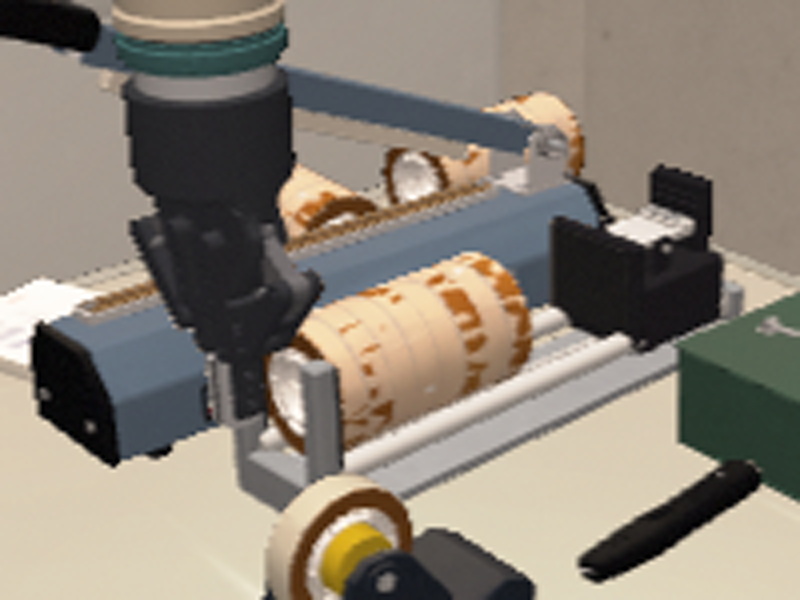

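The picture shows the fingertips just outside the fork slot at (240,390), facing the tower end. The tip is at z≈0.067. I'll push through the slot.

Call:
drive_tool(
  increments=[
    {"tx": 0,"ty": 0.05,"tz": 0,"ax": 0,"ay": 0,"az": 0,"gripper": 1},
    {"tx": -0.2,"ty": 0.05,"tz": 0,"ax": 0,"ay": 0,"az": 0,"gripper": 1},
    {"tx": -0.4,"ty": 0.05,"tz": 0,"ax": 0,"ay": 0,"az": 0,"gripper": 1},
    {"tx": -0.6,"ty": 0.05,"tz": 0,"ax": 0,"ay": 0,"az": 0,"gripper": 1},
    {"tx": -0.75,"ty": 0.05,"tz": 0,"ax": 0,"ay": 0,"az": 0,"gripper": 1},
  ],
)

```text
time: 9.87
eef_pos: [0.6322, 0.05, 0.0319]
tool_rot: [2.161, 2.278, 0.001]
contact_force: [0.7, 3.4, 1.8]
width: 0.0001
gripper_force: 1.7
```

Call:
drive_tool(
  increments=[
    {"tx": -0.15,"ty": 0,"tz": 0,"ax": 0,"ay": 0,"az": 0,"gripper": 1},
    {"tx": -0.3,"ty": 0,"tz": 0,"ax": 0,"ay": 0,"az": 0,"gripper": 1},
    {"tx": -0.4,"ty": 0,"tz": 0,"ax": 0,"ay": 0,"az": 0,"gripper": 1},
  ],
)

```text
time: 10.12
eef_pos: [0.6329, 0.0367, 0.0314]
tool_rot: [2.16, 2.282, 0.003]
contact_force: [1.0, 4.3, 3.1]
width: -0.0001
gripper_force: 2.0
```

```bash
cat >> h.py <<'E'
def tow():
    for cam in["top","scene"]:
        im,d=capture(cam);P=cloud(cam,d);m=masks_of(cam,"tower_center")
        L=(P-O)@YA;X=(P-O)@XA;Z=P[...,2]
        k=(d>0)&(abs(X)<.03)&(Z>.093)&(Z<.106)&(L>-.05)&(L<.149)
        for x in m[:1]:k&=x["pixels"]
        if k.sum()>20: print(cam,k.sum(),"tower y",np.round(np.percentile(L[k],[2,98]),4),"x",np.round(np.median(X[k]),4))
    s=readout.get_state();e=s["eef_pos"]-O;print("tool yc",e@YA,"x",e@XA,"z",e[2],"F",s["contact_force"])
E
python3 -c "
from h import *
tow()"
```

```text
top 1438 tower y [0.0055 0.1278] x -0.0036
scene 556 tower y [0.0047 0.1306] x -0.0144
tool yc 0.14316427369121107 x 0.0011127100715999326 z 0.03050071650492632 F [0.09854185 0.61708722 0.7556367 ]
```

Call:
drive_tool(
  increments=[
    {"tx": -0.15,"ty": 0,"tz": 0,"ax": 0,"ay": 0,"az": 0,"gripper": 1},
    {"tx": -0.3,"ty": 0,"tz": 0,"ax": 0,"ay": 0,"az": 0,"gripper": 1},
    {"tx": -0.42,"ty": 0,"tz": 0,"ax": 0,"ay": 0,"az": 0,"gripper": 1},
    {"tx": -0.5,"ty": 0,"tz": 0,"ax": 0,"ay": 0,"az": 0,"gripper": 1},
  ],
)

```text
time: 10.65
eef_pos: [0.6329, 0.0146, 0.0305]
tool_rot: [2.161, 2.28, -0.002]
contact_force: [-0.9, 1.0, -1.0]
width: -0.0
gripper_force: 0.9
```

```bash
python3 -c "
from h import *
tow()"
```

```text
top 1401 tower y [-0.017   0.1046] x -0.0037
scene 538 tower y [-0.017   0.1101] x -0.0146
tool yc 0.12296073038483839 x 0.0013504904366047198 z 0.03071912040011593 F [-0.08364093 -0.27649407 -0.41329622]
```

The tower is about midway. I'll back out of the slot and lift clear.

Call:
drive_tool(
  increments=[
    {"tx": 0.3,"ty": 0,"tz": 0,"ax": 0,"ay": 0,"az": 0,"gripper": 1},
    {"tx": 0.7,"ty": 0,"tz": 0,"ax": 0,"ay": 0,"az": 0,"gripper": 1},
    {"tx": 1.2,"ty": 0,"tz": 0,"ax": 0,"ay": 0,"az": 0,"gripper": 1},
    {"tx": 1.7,"ty": 0,"tz": 0,"ax": 0,"ay": 0,"az": 0,"gripper": 1},
    {"tx": 1.9,"ty": 0,"tz": 0,"ax": 0,"ay": 0,"az": 0,"gripper": 1},
  ],
)

```text
time: 11.27
eef_pos: [0.6286, 0.0976, 0.0306]
tool_rot: [-2.153, -2.284, -0.003]
contact_force: [0.0, 0.4, -0.3]
width: -0.0001
gripper_force: 0.0
```

Call:
drive_tool(
  increments=[
    {"tx": 0,"ty": 0,"tz": -0.6,"ax": 0,"ay": 0,"az": 0,"gripper": 1},
    {"tx": 0,"ty": 0,"tz": -1.4,"ax": 0,"ay": 0,"az": 0,"gripper": 1},
    {"tx": 0,"ty": 0,"tz": -2.2,"ax": 0,"ay": 0,"az": 0,"gripper": 1},
    {"tx": 0.8,"ty": 0,"tz": -3,"ax": 0,"ay": 0,"az": 0,"gripper": 1},
    {"tx": 1.5,"ty": 0,"tz": -3,"ax": 0,"ay": 0,"az": 0,"gripper": 1},
  ],
)

```text
time: 11.68
eef_pos: [0.6304, 0.1497, 0.1574]
tool_rot: [2.161, 2.27, 0.012]
contact_force: [0.7, 0.6, 0.9]
width: -0.0001
gripper_force: 0.0
```

```bash
python3 - <<'E'
from h import *
tow()
for cam in["top","scene"]:
    im,d=capture(cam);P=cloud(cam,d)
    L=(P-O)@YA;X=(P-O)@XA;Z=P[...,2]
    for nm,lo,hi,l0,l1 in[("lugtop",.102,.11,-.2,-.05),("step",.0815,.0855,-.16,-.12),("plate",.0865,.0925,-.09,-.05)]:
        k=(d>0)&(abs(X)<.036)&(Z>lo)&(Z<hi)&(L>l0)&(L<l1)
        if k.sum()>2: print(nm,k.sum(),np.round(np.percentile(L[k],[3,50,97]),4),np.round(np.median(Z[k]),4))
    for n in["knife","loose_roll","pocket_calc","pen"]:
        for m in masks_of(cam,n)[:1]:print(cam,n,round(m["confidence"],2),m["at"])
    if cam=="top":save("t5.png",cv2.resize(im[60:300,200:500],None,fx=2.5,fy=2.5))
E
```

```text
top 1540 tower y [-0.017   0.1083] x -0.0019
scene 576 tower y [-0.0147  0.1105] x -0.0135
tool yc 0.26171755617667725 x 0.0015291505108449256 z 0.15079420566120322 F [-0.6226535  -0.48001381 -0.76457393]
lugtop 123 [-0.1502 -0.1449 -0.1399] 0.1046
step 97 [-0.1399 -0.1315 -0.1249] 0.0832
plate 170 [-0.0768 -0.0718 -0.0662] 0.0889
top knife 0.73 [354.4, 236.4]
top loose_roll 0.89 [226.0, 267.8]
top pocket_calc 0.83 [296.4, 279.1]
top pen 0.78 [434.9, 282.0]
lugtop 51 [-0.1508 -0.1424 -0.1387] 0.1055
step 55 [-0.1444 -0.131  -0.1224] 0.0839
plate 86 [-0.0764 -0.0702 -0.0652] 0.0891
scene knife 0.94 [363.8, 220.9]
scene loose_roll 0.59 [289.1, 294.4]
scene pocket_calc 0.7 [360.8, 264.2]
scene pen 0.64 [457.7, 212.8]
```

View pics/t5.png

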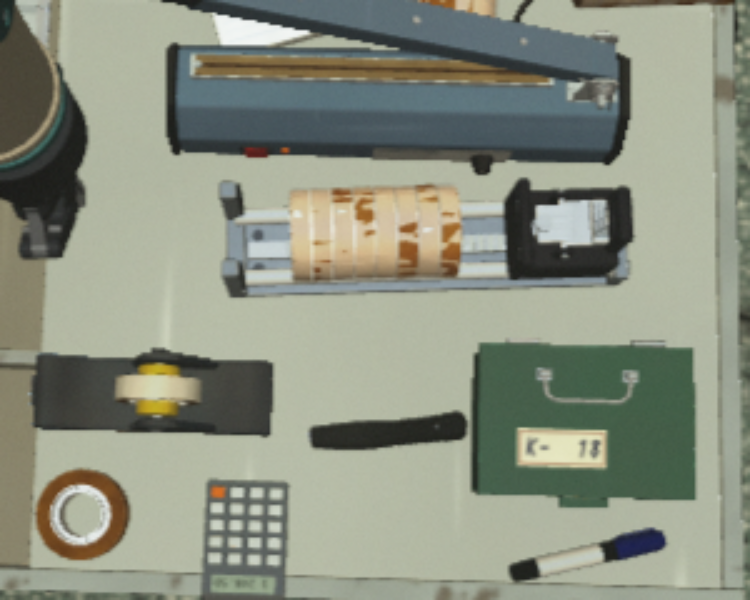

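The picture shows the tower (290–460, 230) midway between the fork (240) and the jaw plate (510), with about 4 cm free at each end. The lever is up, the things around the clamp haven't moved, and the arm is clear. I'll hand in.

```bash
python3 -c "
from h import *
print(np.abs(readout.get_state()['qvel']).max());print(ticket.job_done())"
```

```text
0.0030835748582195
the job is handed in; nothing more can be done
None
```

The job is handed in: the jaw is fully back with its lever up, and the tower lies midway on the rods with about 4 cm free at each end. The things around the clamp were left where they were, and the arm finished clear after about 12 s of the 48 s.

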